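# Isolate and vent the tear tester's air line

### The job

Isolate the tear tester's compressed air for servicing: swing the supply lever (the long one with the square grey sleeve) clockwise until it bears firmly on its stop screw, then, now that the interlock plates let it go, swing the vent lever (the one with the round knob) counter-clockwise until it too bears firmly on its stop screw. The screws' settings differ from panel to panel, so bring each lever home by feel: lean on it for a moment with a firm but gentle push, and never strain a stop or force the interlock. Let go with both levers left at their stops, and leave the two weights and the spanner alone.

Things in the scene. Friction and masses are not known exactly. Their poses are not given: they have to be found in the camera images.
- valve_panel: aluminium base plate 170 x 250 x 8 mm fixed to the bench, with a steel valve block, two upright spindles, gauge, hose unions and silencer; nothing on it is higher than 84 mm. Origin: centre of its underside; z up. The supply spindle stands at y = +45 mm, the vent spindle at y = -45 mm; the pipes run along y; +x lies a quarter turn clockwise from +y seen from above
- supply_lever: supply valve's lever: flat bar 14 mm wide, square grey plastic sleeve at its end. Origin on its spindle axis at bench height; x axis along the lever, z up. Starts open, pointing along the panel's +y or up to 20 degrees clockwise of it; shuts clockwise (seen from above), its side meeting the stop screw when it points roughly along the panel's +x. Friction: 3 to 4 N at the sleeve; stays where left
- vent_lever: vent valve's lever: flat bar 14 mm wide, upright round steel knob at its end. Origin on its spindle axis at bench height; x axis along the lever, z up. Starts shut, pointing along the panel's -x; opens counter-clockwise (seen from above), its side meeting the stop screw when it points roughly along the panel's -y. Friction: 3 to 4 N at the knob; stays where left
- supply_grip (a point): middle of the supply lever's grey sleeve, 103 mm from the spindle axis, 69 mm above the bench. The sleeve is 50 mm long, 18 mm wide, and reaches from 60 to 78 mm above the bench
- vent_grip (a point): point on the axis of the vent lever's knob, 95 mm from the spindle axis, 69 mm above the bench. The knob is 24 mm in diameter and reaches from 58 to 84 mm above the bench
- plates (a point): middle of the panel, 55 mm above the bench, where the levers' two steel interlock plates (49.5 mm radius, 52 to 58 mm above the bench, each turning with its lever) overlap. The supply plate's rim in the vent plate's hollow stops the vent lever after about 4 degrees, until the supply lever is within about 10 degrees of shut; the opened vent lever then locks the supply lever
- supply_stop: post 78 mm tall just beyond the supply lever's end position (panel +x); its 8 mm stop screw meets the bar's side 60 mm from the spindle. The screw's setting is unknown: the lever ends up to 7 degrees either side of the panel's +x. The stop is hard: seat the lever with 10 to 15 N at the sleeve for half a second; over 25 N strains it. Origin: post's foot; x axis along the screw to the lever
- vent_stop: the same post and screw just beyond the vent lever's end position (panel -y), meeting the bar's side 60 mm from the spindle. The screw's setting is unknown: the lever ends up to 7 degrees either side of the panel's -y. The stop is hard: seat the lever with 10 to 15 N at the knob for half a second; over 25 N strains it. Origin: post's foot; x axis along the screw to the lever
- big_weight: loose steel pendulum weight, a disc 56 mm in diameter, 30 mm tall: leave alone. Origin: centre of its underside
- small_weight: loose steel pendulum weight, a disc 44 mm in diameter, 20 mm tall: leave alone. Origin: centre of its underside
- spanner: loose double open-ended steel spanner, 154 mm long, 8 mm thick: leave alone. Origin: centre of its underside, x axis along it

How it is judged (in metres and radians):
On the way, in this order (a step that is already met when the one before it is completed fails the run):
1. the supply lever is shut and bears on its stop screw with more than 8 N, the vent still shut (contact force between supply_lever and supply_stop above 8 N and angle between the x axis of each of supply_lever, vent_lever and the x axis of valve_panel, either way round below 0.15 rad), for 0.2 s.
2. the vent lever is open and bears on its stop screw with more than 8 N, the supply still shut (contact force between vent_lever and vent_stop above 8 N and angle between the x axis of vent_lever and the y axis of valve_panel, either way round below 0.15 rad and angle between the x axis of supply_lever and the x axis of valve_panel, either way round below 0.15 rad), for 0.2 s.
At the end, for the whole second after the job is handed in: Supply lever, then vent lever, each pressed on its stop screw with over 8 N for 0.2 s; both left there at rest: supply within 8.5 degrees of the panel's x direction, vent within 8.5 degrees of its y direction (the screws account for 7); weights and spanner within 15 mm of their places (angle between the x axis of supply_lever and the x axis of valve_panel, either way round below 0.15 rad and angle between the x axis of vent_lever and the y axis of valve_panel, either way round below 0.15 rad and angular speed of each of supply_lever, vent_lever below 0.05 rad/s); the robot touches nothing.
It fails at once if the supply lever's stop is strained (over 45 N at the screw, some 29 N at the sleeve) (contact force between supply_lever and supply_stop above 45 N).
It fails at once if the vent lever's stop is strained (over 45 N at the screw, some 32 N at the knob) (contact force between vent_lever and vent_stop above 45 N).
It fails at once if the interlock is forced (over 45 N between the plates, some 28 N at the knob) (contact force between supply_lever and vent_lever above 45 N).
It fails at once if a weight or the spanner is moved by more than 15 mm (distance of any of big_weight, small_weight, spanner from where it was at the start of the episode above 0.015 m).
It also fails if it takes over 69 s, if anything falls off the work surface, if the arm or the gripper's body presses on something with over 40 N, if the wrist force passes 120 N, or if a joint passes its speed limit or range.

### The arm

A 6-joint arm with a two-finger parallel gripper is mounted at the origin on the work surface. World frame = base frame: x ahead of the robot, y to its left, z up, the work surface at z = 0. Lengths are in mm, angles in rad, forces in N, time in s.
With the tool pointing down it reaches from about 325 to 1000 mm from the base axis. Payload 5.1 kg.
Tool frame: the origin (TCP) lies on the front face of the gripper's body, between the roots of the fingers; the fingertips stand manip.tip_reach ahead of it and the grasp point (between the pads) lies 54 mm ahead of it (manip.tip_reach is the distance from the TCP to the fingertips, in mm); z points along the fingers, y is the direction in which the jaws open and shut (so a half turn about z gives the same grasp; the last joint's range is limited). The gripper opens to 85 mm and grips with 20 to 120 N. Pads are 22 mm wide; open, the fingers measure 114 mm over their backs; the gripper's body (76 mm by 85 mm) begins 54 mm behind the grasp point. The pads swing forward as they close: fully open they stand 13 mm farther back than shut.
Start: joints at [1.065, 0.124, 1.65, -0, 1.367, -0.083], TCP at [266.724, 592.743, 303.922] pointing down, gripper open.
Joint ranges: [-2.61, 2.61], [-1.02, 2.33], [0.03, 2.71], [-1.35, 4.49], [0.32, 2.68], [-2.91, 2.91]. Speed limits (rad/s): [2.57, 2.57, 3.14, 3.14, 3.14, 3.14].

### API

Orientations are given as a rotation vector (axis times angle).
In Python, from plant import manip gives the robot as it stands.
- The arm moves only by the tool move_arm, never from a script. Its arguments are lists of equal length, an entry for each row: "dp": the shift along the world's x, y, z as a fraction of full scale, a list of three; "delta_rot": the turn, a rotation vector about the world's x, y, z as a fraction of full scale, a list of three. A call has 1 to 20 rows; each row is the pose to reach, as a shift and turn from the pose measured when the call began; what a row does not reach only later rows make up. Full scale, the value 1, is 80 mm for a shift and 1.5 rad for a turn. A row lasts 1/10 s, in which the tool goes at most 50 mm and 8.59 degrees, less where a joint would pass 70% of its speed; a pose out of reach is approached as far as the arm can. A call with a number of a shift or a turn outside -1 to 1 is refused whole. A call with a gripper value outside its range is refused whole. "gripper" is the opening, from -1 (shut) to 1 (fully open), so that 0 is half open, set as the call begins (left out, the last holds). The fingers move at their own pace and stop on an object; the grip force is fixed at half the most. Time passes only in rows, so rows that repeat a pose let the fingers close. It gives the time, the measured TCP pose, the force and the opening at its end, in the units of the state.
- manip.sense(): the state, without advancing time (a new reading comes with each control period).
- manip.camera(name): name is "side" or "top" or "wrist"; returns (picture, depth): 400x640x3 uint8, red, green, blue; 400x640 float32, mm along the optical axis (not along the pixel's ray), 0 where there is no reading.
- manip.camera_params(name): a dict with "vfov" (degrees; the focal length in pixels is half the picture's height over the tangent of half this angle, whatever the lens; pixels are square), "cx", "cy" (the principal point, pixels), "dist" ([k1, k2, p1, p2, k3] as OpenCV has them; the pictures are not rectified), "position" and "rotation" of the camera in the world. Camera axes: x right, y up, looking along -z (the intrinsics and any distortion apply to the point x, -y, -z); pixel columns grow to the right and rows downward; lengths in mm; the calibration is good to about 2 mm. A picture is of the moment at which its call begins: read the wrist's pose just before it. camera_params takes no time and is no camera call; for the wrist camera it gives the pose at the moment of the call.
- manip.job_done(): hands the job in, once; it reports no verdict.
Trained networks look in the newest picture that a camera, given by its name, has taken for a name from the list of things; names that differ only in an ending like _2 or _b are one class to them, and where a whole thing is asked for, a point or a joint stands for the part that bears it (a point fixed in the world has none). Each returns a list of dicts, best first, with "confidence" (0 to 1); they miss things now and then, are a little off and sometimes report something else, mostly with a low value. They report only what shows in the picture. A call takes as long as a camera call.
- manip.look_for(camera, target): "at" ([column, row] in pixels, amid what is visible of it).
- manip.trace(camera, target): "pixels" (400x640 bool, what is visible of it) and "at" ([column, row] in pixels, amid what is visible of it).
- manip.landmark_of(camera, target): "at" ([column, row] in pixels: a listed point, or the origin of a listed thing).
The state is a dict: "time_s": time; "q": joint angles; "dq": joint speeds; "joint_torque": joint torques, N m; "tcp_pos": TCP position; "eef_rot": TCP orientation; "contact_force": force on the tool from outside, world axes, zero at the start; "ft_torque": the same for the moment, N m; "finger_gap": finger opening in mm.
Only numpy, scipy, OpenCV 4.12 (cv2) and the standard library are available. Lean on these libraries where they do the work, as an engineer would, in place of code of your own. Each camera call takes 0.05 s, during which the arm holds its last target.

## Working session

There is one attempt and no reset: what is moved stays moved. The work goes in short steps, Python scripts to look and compute and a tool call to move; the robot and the scene stay as the last step left them, time stands still between calls to the robot, and variables do not carry over. Pictures are saved under pics/ and viewed, and the job is handed in when it is done.

Besides the shell and the picture viewer there is one more tool, called after "Request:" as name(argument=value, ...) on one line, values as JSON. move_arm: Moves the arm, as the interface text tells. Its arguments: {"type":"object","properties":{"dp":{"type":"array"},"delta_rot":{"type":"array"},"gripper":{"type":"number"}},"required":["dp","delta_rot"]}

```bash
ls; mkdir -p pics
cat > h.py <<'E'
import numpy as np, cv2
from plant import manip
def save(name,fn):
    p,d=manip.camera(name); cv2.imwrite('pics/'+fn,p[:,:,::-1]); return p,d
def K(c):
    f=200/np.tan(np.radians(c['vfov'])/2); return np.array([[f,0,c['cx']],[0,f,c['cy']],[0,0,1.]])
def R(c):
    r=np.array(c['rotation'],float)
    if r.size==9: return r.reshape(3,3)
    return cv2.Rodrigues(r)[0]
def at_height(c,px,z):
    u=cv2.undistortPoints(np.array([[px]],float),K(c),np.array(c['dist'],float))[0,0]
    d=R(c)@np.array([u[0],-u[1],-1]); o=np.array(c['position']); return o+d*(z-o[2])/d[2]
def at_depth(c,px,dep):
    u=cv2.undistortPoints(np.array([[px]],float),K(c),np.array(c['dist'],float))[0,0]
    return R(c)@(np.array([u[0],-u[1],-1])*dep)+np.array(c['position'])
E
python3 - <<'E'
from h import *
print(manip.sense(), manip.tip_reach)
for n in ['top','side']:
    p,d=save(n,n+'0.png'); c=manip.camera_params(n); print(n,c)
    for t,z in [('valve_panel',0),('supply_grip',69),('vent_grip',69),('plates',55),('supply_lever',0),('vent_lever',0),('supply_stop',0),('vent_stop',0),('big_weight',0),('small_weight',0),('spanner',0)]:
        r=manip.landmark_of(n,t)
        for q in r[:2]: print(t,q['confidence'],np.round(q['at']),np.round(at_height(c,q['at'],z)))
E
```

```text
pics
{'time_s': 0.0, 'q': array([ 1.06539812e+00,  1.24506627e-01,  1.65166450e+00,  8.61845951e-06,
        1.36746918e+00, -8.26129424e-02]), 'dq': array([-0.00141639, -0.00014615, -0.00099591, -0.00021667,  0.00049254,
        0.00061992]), 'joint_torque': array([ 4.27496898e-04, -4.23626661e+01, -3.65446258e+01, -9.05278353e-05,
        7.29681473e-03, -6.75001228e-07]), 'tcp_pos': array([266.5103343 , 592.35752786, 302.6574815 ]), 'eef_rot': array([-0.65905058, -3.07106961,  0.003074  ]), 'contact_force': array([ 0.23700611,  0.3957728 , -0.32094576]), 'ft_torque': array([-0.00134076,  0.02213096, -0.02301477]), 'finger_gap': 85.49839771325121} 72.6
top {'vfov': 52.200235491612816, 'cx': 312.80538559065116, 'cy': 197.67984846143304, 'dist': array([-0.00728776,  0.        ,  0.        ,  0.        ,  0.        ]), 'position': array([ 422.1800269 ,   -5.92046642, 1019.82291707]), 'rotation': array([ 0.08132138, -0.08870276, -1.57501988])}
valve_panel 0.91 [298. 188.] [559.  25.   0.]
valve_panel 0.5 [174. 255.] [392. 332.  -0.]
supply_grip 0.78 [232. 186.] [555. 178.  69.]
vent_gr
[... 566 characters left out ...]
04, 'dist': array([-0.14713677,  0.        ,  0.        ,  0.        ,  0.        ]), 'position': array([  90.66265331, -855.61560479,  859.35941469]), 'rotation': array([ 0.87239853, -0.21089849, -0.41605108])}
valve_panel 0.95 [330. 214.] [561.  32.   0.]
supply_grip 0.78 [306. 166.] [558. 178.  69.]
vent_grip 0.61 [318. 218.] [490. -42.  69.]
plates 0.78 [334. 197.] [573.  31.  55.]
plates 0.4 [332. 212.] [540. -20.  55.]
supply_lever 0.61 [317. 203.] [549.  88.   0.]
vent_lever 0.91 [341. 220.] [575.  -6.   0.]
vent_stop 0.78 [365. 229.] [618. -66.   0.]
big_weight 0.9 [368. 326.] [ 468. -339.    0.]
small_weight 0.48 [238. 169.] [398. 340.   0.]
spanner 0.71 [291. 149.] [593. 378.   0.]
```

Run:
```python
import cv2
a=cv2.imread('pics/top0.png')[110:270,180:400]; cv2.imwrite('pics/a.png',cv2.resize(a,None,fx=3.6,fy=3.6,interpolation=2))
a=cv2.imread('pics/side0.png')[120:270,240:440]; cv2.imwrite('pics/b.png',cv2.resize(a,None,fx=4,fy=4,interpolation=2))
```

```text
(no output)
```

View pics/a.png

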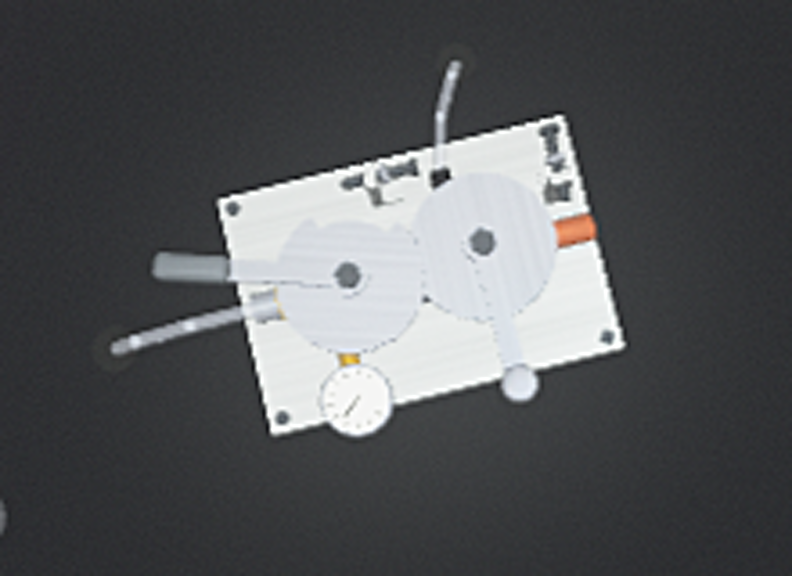

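View pics/b.png

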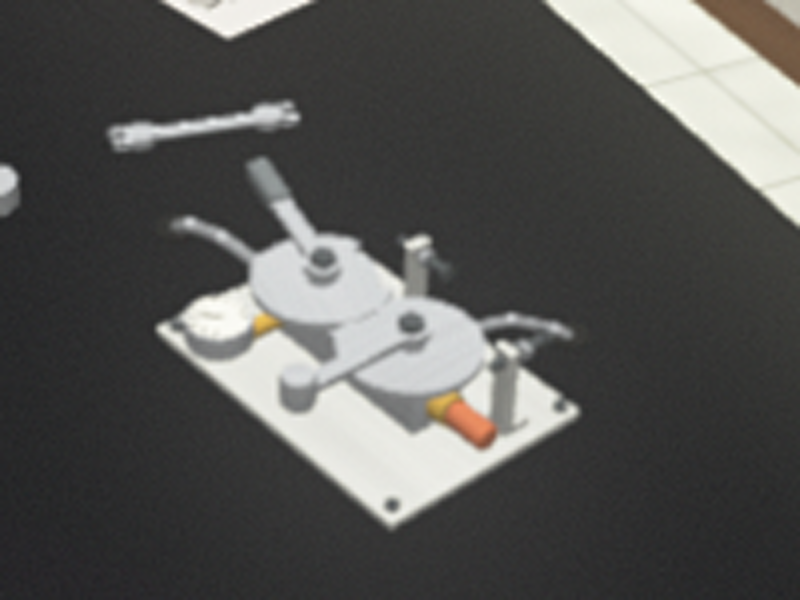

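View pics/top0.png

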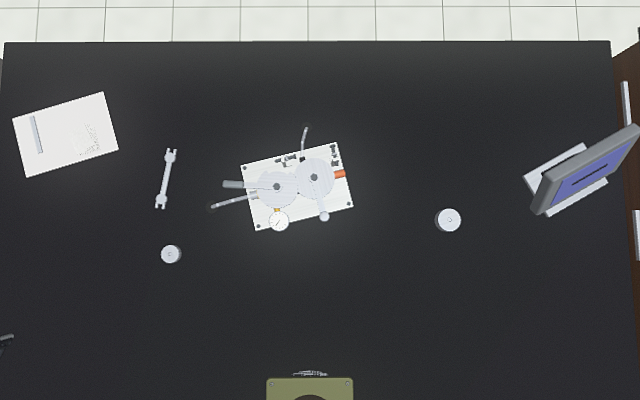

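```bash
cat > pose.py <<'E'
from h import *
def fit(cam,img,roi):
    c=manip.camera_params(cam); g=cv2.imread(img); x0,y0,x1,y1=roi
    return c,g
E
python3 - <<'E'
from h import *
from scipy.optimize import least_squares
corn_top=np.array([[218,198],[563,115],[625,347],[273,434]])/3.6+[180,110]
corn_side=None
# panel coords: (+x,+y),(+x,-y),(-x,-y),(-x,+y)
P=np.array([[85,125],[85,-125],[-85,-125],[-85,125]])
c=manip.camera_params('top')
W=np.array([at_height(c,p,8)[:2] for p in corn_top]); print(W.round(1))
def T(v,P): 
    cs,sn=np.cos(v[2]),np.sin(v[2]); return P@np.array([[cs,sn],[-sn,cs]])+v[:2]
s=least_squares(lambda v:(T(v,P)-W).ravel(),[560,25,.2]); print('top',s.x,s.fun.round(1))
v=s.x
# side: visible corners (-x,+y) left (157,328), (-x,-y) bottom (392,528), (+x,-y) right (580,408)
c2=manip.camera_params('side')
cs=np.array([[580,408],[392,526],[157,327]])/4+[240,120]
W2=np.array([at_height(c2,p,8)[:2] for p in cs])
s2=least_squares(lambda v:(T(v,P[1:][[0,1,2]])-W2).ravel(),v); print('side',s2.x,s2.fun.round(1))
for nm,pt in [('supply',[0,45]),('vent',[0,-45])]:
    print(nm,T(v,np.array([pt]))[0], T(s2.x,np.array([pt]))[0])
# lever features
for nm,px,z in [('sup nut',(347,275),68),('vent nut',(482,241),68),('sleeve tip mid',(155,266),78),('sleeve in',(228,270),78),('knob',(520,382),84)]:
    w=at_height(c,np.array(px)/3.6+[180,110],z); print(nm,w.round(1))
for nm,px,z in [('sup nut',(322,258),70),('vent nut',(410,322),70),('knob',(300,377),84)]:
    w=at_height(c2,np.array(px)/4+[240,120],z); print('side',nm,w.round(1))
# depth
import sys
d=manip.camera('top')[1]
for px in [(347,275),(482,241),(520,382),(190,268)]:
    q=np.array(px)/3.6+[180,110]; u=q.round().astype(int); print(at_depth(c,q,d[u[1],u[0]]).round(1))
E
```

```text
[[ 615.7  170.1]
 [ 673.6  -71.6]
 [ 509.7 -112.4]
 [ 451.1  130.2]]
top [5.62530706e+02 2.90743732e+01 2.37510334e-01] [ 0.   0.5  0.9 -0.8 -0.3  0.  -0.6  0.3]
side [5.62788149e+02 2.80257869e+01 2.44587850e-01] [ 0.3 -1.6  0.8  1.7 -1.1 -0.1]
supply [551.94294426  72.81107763] [551.89110865  71.68646146]
vent [573.1184669  -14.66233113] [573.68519027 -15.63488763]
sup nut [552.7  74.8  68. ]
vent nut [574.7 -13.6  68. ]
sleeve tip mid [557.9 198.   78. ]
sleeve in [555.  150.8  78. ]
knob [481.1 -37.1  84. ]
side sup nut [554.7  78.5  70. ]
side vent nut [576.5  -8.1  70. ]
side knob [480.8 -42.1  84. ]
[551.7  74.1  75.2]
[573.2 -13.5  77.6]
[480.9 -37.   86.7]
[556.6 175.5  77.4]
```

Request:
move_arm(dp=[[0.25, -0.45, 0], [0.55, -1, 0], [0.55, -1, 0]], delta_rot=[[0, 0, 0.08], [0, 0, 0.125], [0, 0, 0.125]], gripper=-1)

```text
time_s: 1.55
tcp_pos: [312.6, 509.3, 303.6]
eef_rot: [0.373, 3.119, -0.003]
contact_force: [-0.3, 1.2, 0.5]
finger_gap: 44.0
```

Request:
move_arm(dp=[[0.25, -0.5, 0], [0.55, -1, 0], [0.55, -1, 0]], delta_rot=[[0, 0, 0.08], [0, 0, 0.125], [0, 0, 0.125]])

```text
time_s: 1.85
tcp_pos: [358.5, 426.4, 303.8]
eef_rot: [0.086, 3.138, -0.004]
contact_force: [-0.2, -0.4, 1.1]
finger_gap: 0.1
```

Request:
move_arm(dp=[[0.25, -0.5, 0], [0.55, -1, 0], [0.55, -1, 0]], delta_rot=[[0, 0, 0], [0, 0, 0], [0, 0, 0]])

```text
time_s: 2.15
tcp_pos: [404.3, 343.7, 304.1]
eef_rot: [0.094, 3.137, -0.005]
contact_force: [0.2, 0.9, 0.2]
finger_gap: 0.2
```

Request:
move_arm(dp=[[0.25, -0.5, -0.2], [0.55, -1, -0.5], [0.55, -1, -0.5]], delta_rot=[[0, 0, 0], [0, 0, 0], [0, 0, 0]])

```text
time_s: 2.45
tcp_pos: [448.6, 261.1, 261.0]
eef_rot: [-0.101, -3.139, 0.009]
contact_force: [-0.5, 0.3, 0.4]
finger_gap: -0.1
```

Run:
```python
from h import *
s=manip.sense(); print(s['time_s'],s['tcp_pos'],s['eef_rot'],s['contact_force'],s['finger_gap'],manip.tip_reach)
p,d=save('wrist','w1.png'); c=manip.camera_params('wrist'); print(c['position'])
```

```text
2.45 [448.57131467 261.0934368  260.96100896] [-0.10088046 -3.13902804  0.00927304] [-0.50645822  0.31813832  0.38156771] -0.05337001815217641 72.6
[378.34179349 266.98112628 331.58258545]
```

View pics/w1.png

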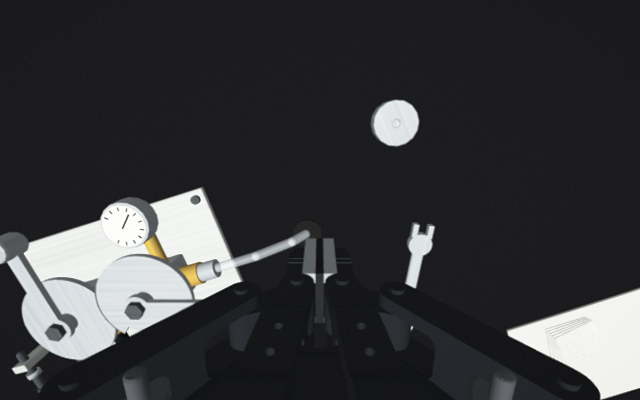

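Request:
move_arm(dp=[[0.3, -0.5, -0.2], [0.7, -1, -0.6], [0.7, -1, -0.8], [0.7, -1, -0.8]], delta_rot=[[0, 0, 0.01], [0, 0, 0.01], [0, 0, 0.01], [0, 0, 0.01]])

```text
time_s: 2.9
tcp_pos: [503.4, 182.5, 195.3]
eef_rot: [-0.078, -3.135, 0.008]
contact_force: [0.3, 0.7, 0.2]
finger_gap: 0.1
```

Run:
```python
from h import *
s=manip.sense(); print(s['time_s'],s['tcp_pos'],s['eef_rot'],s['contact_force'])
p,d=save('side','s1.png'); a=p[100:270,230:440,::-1]; cv2.imwrite('pics/s1c.png',cv2.resize(a,None,fx=3.5,fy=3.5,interpolation=2))
```

```text
2.9 [503.38639075 182.50936683 195.34897385] [-0.07783423 -3.13502478  0.00808555] [0.32277636 0.67584078 0.1630904 ]
```

View pics/s1c.png

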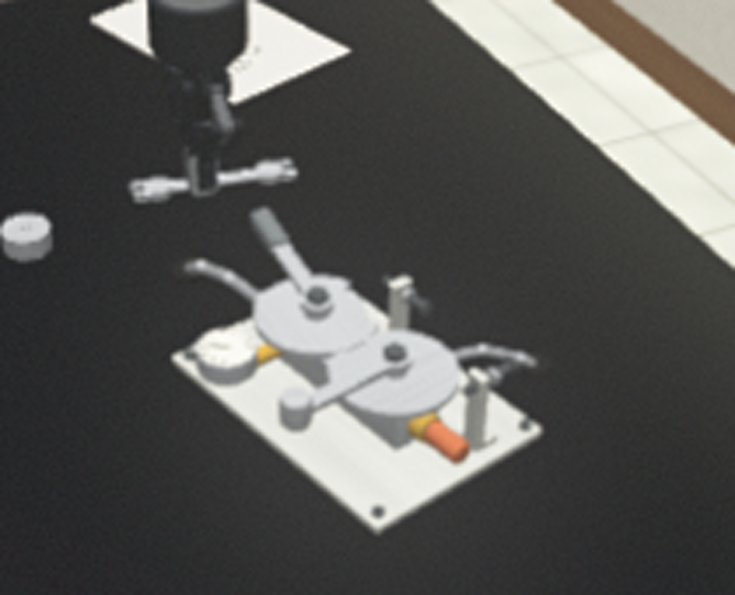

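Request:
move_arm(dp=[[0, -0.06, -0.35], [0, -0.06, -0.75], [0.1, -0.06, -0.75], [0.2, -0.06, -0.75], [0.25, -0.06, -0.75], [0.3, -0.06, -0.75], [0.33, -0.06, -0.75], [0.36, -0.06, -0.75]], delta_rot=[[0, 0, 0], [0, 0, 0], [0, 0, 0], [0, 0, 0], [0, 0, 0], [0, 0, 0], [0, 0, 0], [0, 0, 0]])

```text
time_s: 3.75
tcp_pos: [533.2, 178.6, 138.1]
eef_rot: [-0.076, -3.139, 0.006]
contact_force: [-0.6, 0.3, 0.7]
finger_gap: 0.3
```

Request:
move_arm(dp=[[0.03, 0, -0.02], [0.06, 0, -0.03], [0.09, 0, -0.03], [0.12, 0, -0.03]], delta_rot=[[0, 0, 0], [0, 0, 0], [0, 0, 0], [0, 0, 0]])

```text
time_s: 4.15
tcp_pos: [542.2, 178.6, 135.3]
eef_rot: [-0.076, -3.136, 0.007]
contact_force: [-3.6, -0.5, 3.5]
finger_gap: 0.1
```

```bash
cat > sweep.py <<'E'
from h import *
import sys
from scipy.spatial.transform import Rotation as Ro
def toolyaw(s):
    R=Ro.from_rotvec(s['eef_rot']).as_matrix(); return np.degrees(np.arctan2(R[1,1],R[0,1]))
def plan(piv,r,side,ths,ztgt,off=20,verbose=True):
    s=manip.sense(); p=s['tcp_pos']; yaw=toolyaw(s)
    d=p[:2]-piv; rr=np.hypot(*d)
    # current lever angle from tool centre (contact offset)
    print('t',s['time_s'],'p',p.round(1),'F',s['contact_force'].round(1),'yaw',yaw.round(1),'rad',rr.round(1),'lever~',(np.degrees(np.arctan2(d[1],d[0]))-side*np.degrees(np.arcsin(off/rr))).round(2))
    dp=[];dr=[]
    for th in ths:
        t=np.radians(th); c=piv+r*np.array([np.cos(t),np.sin(t)])+side*off*np.array([-np.sin(t),np.cos(t)])
        q=np.r_[c,ztgt]-p; dp.append([round(float(x),3) for x in q/80])
        dy=(th-yaw+90)%180-90; dr.append([0,0,round(float(np.radians(dy)/1.5),3)])
    print(dp);print(dr)
S=np.array([552.,73.]); V=np.array([573.3,-14.5])
E
python3 - <<'E'
from sweep import *
plan(S,103,1,np.arange(82,37,-2.75),136)
E
```

```text
t 4.15 p [542.2 178.6 135.3] F [-3.6 -0.5  3.5] yaw 87.2 rad 106.1 lever~ 84.44
[[0.054, -0.011, 0.009], [0.117, -0.009, 0.009], [0.18, -0.01, 0.009], [0.243, -0.014, 0.009], [0.305, -0.022, 0.009], [0.367, -0.032, 0.009], [0.429, -0.045, 0.009], [0.49, -0.061, 0.009], [0.55, -0.08, 0.009], [0.609, -0.102, 0.009], [0.667, -0.127, 0.009], [0.723, -0.154, 0.009], [0.779, -0.185, 0.009], [0.832, -0.217, 0.009], [0.884, -0.253, 0.009], [0.935, -0.29, 0.009], [0.983, -0.331, 0.009]]
[[0, 0, -0.061], [0, 0, -0.093], [0, 0, -0.125], [0, 0, -0.157], [0, 0, -0.189], [0, 0, -0.221], [0, 0, -0.253], [0, 0, -0.285], [0, 0, -0.317], [0, 0, -0.349], [0, 0, -0.381], [0, 0, -0.413], [0, 0, -0.445], [0, 0, -0.477], [0, 0, -0.509], [0, 0, -0.541], [0, 0, -0.573]]
```

Request:
move_arm(dp=[[0.054, -0.01, 0.01], [0.117, -0.01, 0.01], [0.18, -0.01, 0.01], [0.243, -0.014, 0.01], [0.305, -0.022, 0.01], [0.367, -0.032, 0.01], [0.43, -0.045, 0.01], [0.49, -0.06, 0.01], [0.55, -0.08, 0.01]], delta_rot=[[0, 0, -0.06], [0, 0, -0.09], [0, 0, -0.125], [0, 0, -0.157], [0, 0, -0.19], [0, 0, -0.22], [0, 0, -0.25], [0, 0, -0.285], [0, 0, -0.317]])

```text
time_s: 5.05
tcp_pos: [585.8, 172.8, 135.5]
eef_rot: [-0.815, -3.027, 0.004]
contact_force: [-2.1, 3.7, 0.3]
finger_gap: 0.3
```

Run:
```python
from sweep import *
plan(S,103,1,np.arange(57,23,-2.5),135.5)
```

```text
t 5.05 p [585.8 172.8 135.5] F [-2.1  3.7  0.3] yaw 59.8 rad 105.4 lever~ 60.35
[[0.069, -0.032, 0.0], [0.122, -0.054, 0.0], [0.173, -0.079, 0.0], [0.224, -0.106, 0.0], [0.273, -0.136, 0.0], [0.321, -0.167, 0.0], [0.367, -0.2, 0.0], [0.412, -0.236, 0.0], [0.455, -0.273, 0.0], [0.497, -0.312, 0.0], [0.537, -0.353, 0.0], [0.575, -0.396, 0.0], [0.611, -0.441, 0.0], [0.645, -0.486, 0.0]]
[[0, 0, -0.033], [0, 0, -0.062], [0, 0, -0.091], [0, 0, -0.12], [0, 0, -0.15], [0, 0, -0.179], [0, 0, -0.208], [0, 0, -0.237], [0, 0, -0.266], [0, 0, -0.295], [0, 0, -0.324], [0, 0, -0.353], [0, 0, -0.382], [0, 0, -0.411]]
```

Request:
move_arm(dp=[[0.069, -0.032, 0], [0.122, -0.054, 0], [0.173, -0.08, 0], [0.224, -0.106, 0], [0.273, -0.136, 0], [0.32, -0.167, 0], [0.367, -0.2, 0], [0.412, -0.236, 0], [0.455, -0.273, 0], [0.497, -0.312, 0], [0.537, -0.353, 0], [0.575, -0.396, 0]], delta_rot=[[0, 0, -0.033], [0, 0, -0.06], [0, 0, -0.09], [0, 0, -0.12], [0, 0, -0.15], [0, 0, -0.18], [0, 0, -0.208], [0, 0, -0.237], [0, 0, -0.266], [0, 0, -0.295], [0, 0, -0.324], [0, 0, -0.353]])

```text
time_s: 6.25
tcp_pos: [631.7, 141.7, 135.3]
eef_rot: [-1.58, -2.705, -0.0]
contact_force: [-1.8, 1.8, 1.3]
finger_gap: -0.2
```

Run:
```python
from sweep import *
plan(S,103,1,np.arange(28,4,-.5),135.5)
```

```text
t 6.25 p [631.7 141.7 135.3] F [-1.8  1.8  1.3] yaw 29.4 rad 105.2 lever~ 29.8
[[0.023, -0.033, 0.002], [0.03, -0.042, 0.002], [0.038, -0.051, 0.002], [0.045, -0.06, 0.002], [0.051, -0.069, 0.002], [0.058, -0.079, 0.002], [0.065, -0.088, 0.002], [0.072, -0.097, 0.002], [0.078, -0.106, 0.002], [0.085, -0.116, 0.002], [0.091, -0.125, 0.002], [0.098, -0.135, 0.002], [0.104, -0.144, 0.002], [0.11, -0.154, 0.002], [0.116, -0.164, 0.002], [0.122, -0.173, 0.002], [0.128, -0.183, 0.002], [0.134, -0.193, 0.002], [0.14, -0.203, 0.002], [0.146, -0.213, 0.002], [0.151, -0.223, 0.002], [0.157, -0.233, 0.002], [0.162, -0.243, 0.002], [0.167, -0.253, 0.002], [0.173, -0.263, 0.002], [0.178, -0.274, 0.002], [0.183, -0.284, 0.002], [0.188, -0.294, 0.002], [0.193, -0.304, 0.002], [0.197, -0.315, 0.002], [0.202, -0.325, 0.002], [0.207, -0.336, 0.002], [0.211, -0.346, 0.002], [0.216, -0.357, 0.002], [0.22, -0.367, 0.002], [0.224, -0.378, 0.002], [0.228, -0.389, 0.002], [0.232, -0.399, 0.002], [0.236, -0.41, 0.002], [0.24, -0.421, 0.002], [0.244, -0.432, 0.002], [0.248, -0.443, 0.002], [0.251, -0.453, 0.0
[... 188 characters left out ...]
, [0, 0, -0.04], [0, 0, -0.045], [0, 0, -0.051], [0, 0, -0.057], [0, 0, -0.063], [0, 0, -0.069], [0, 0, -0.075], [0, 0, -0.08], [0, 0, -0.086], [0, 0, -0.092], [0, 0, -0.098], [0, 0, -0.104], [0, 0, -0.109], [0, 0, -0.115], [0, 0, -0.121], [0, 0, -0.127], [0, 0, -0.133], [0, 0, -0.139], [0, 0, -0.144], [0, 0, -0.15], [0, 0, -0.156], [0, 0, -0.162], [0, 0, -0.168], [0, 0, -0.173], [0, 0, -0.179], [0, 0, -0.185], [0, 0, -0.191], [0, 0, -0.197], [0, 0, -0.203], [0, 0, -0.208], [0, 0, -0.214], [0, 0, -0.22], [0, 0, -0.226], [0, 0, -0.232], [0, 0, -0.237], [0, 0, -0.243], [0, 0, -0.249], [0, 0, -0.255], [0, 0, -0.261], [0, 0, -0.267], [0, 0, -0.272], [0, 0, -0.278], [0, 0, -0.284], [0, 0, -0.29]]
```

Request:
move_arm(dp=[[0.03, -0.042, 0], [0.045, -0.06, 0], [0.058, -0.079, 0], [0.072, -0.097, 0], [0.085, -0.116, 0], [0.098, -0.135, 0], [0.098, -0.135, 0]], delta_rot=[[0, 0, -0.022], [0, 0, -0.034], [0, 0, -0.045], [0, 0, -0.057], [0, 0, -0.069], [0, 0, -0.08], [0, 0, -0.08]])

```text
time_s: 6.95
tcp_pos: [639.7, 130.6, 135.3]
eef_rot: [-1.741, -2.605, -0.001]
contact_force: [-1.9, 2.1, 1.6]
finger_gap: 0.1
```

Run:
```python
from sweep import *
for n in ['top','side']:
    p,d=save(n,n+'3.png')
    a=p[110:270,180:400,::-1] if n=='top' else p[120:270,240:440,::-1]
    cv2.imwrite('pics/c3%s.png'%n,cv2.resize(a,None,fx=3.6,fy=3.6,interpolation=2))
plan(S,103,1,np.arange(22,5,-.75),135.5)
```

```text
t 7.05 p [639.7 130.7 135.3] F [-0.5  1.8  0.9] yaw 22.5 rad 104.9 lever~ 22.34
[[0.004, -0.007, 0.002], [0.013, -0.021, 0.002], [0.022, -0.036, 0.002], [0.031, -0.05, 0.002], [0.04, -0.065, 0.002], [0.048, -0.08, 0.002], [0.057, -0.095, 0.002], [0.065, -0.11, 0.002], [0.073, -0.125, 0.002], [0.08, -0.141, 0.002], [0.088, -0.156, 0.002], [0.095, -0.172, 0.002], [0.102, -0.187, 0.002], [0.109, -0.203, 0.002], [0.116, -0.219, 0.002], [0.122, -0.235, 0.002], [0.128, -0.251, 0.002], [0.134, -0.267, 0.002], [0.14, -0.283, 0.002], [0.146, -0.299, 0.002], [0.151, -0.316, 0.002], [0.157, -0.332, 0.002], [0.162, -0.348, 0.002]]
[[0, 0, -0.006], [0, 0, -0.015], [0, 0, -0.024], [0, 0, -0.032], [0, 0, -0.041], [0, 0, -0.05], [0, 0, -0.059], [0, 0, -0.067], [0, 0, -0.076], [0, 0, -0.085], [0, 0, -0.093], [0, 0, -0.102], [0, 0, -0.111], [0, 0, -0.12], [0, 0, -0.128], [0, 0, -0.137], [0, 0, -0.146], [0, 0, -0.155], [0, 0, -0.163], [0, 0, -0.172], [0, 0, -0.181], [0, 0, -0.189], [0, 0, -0.198]]
```

View pics/c3side.png

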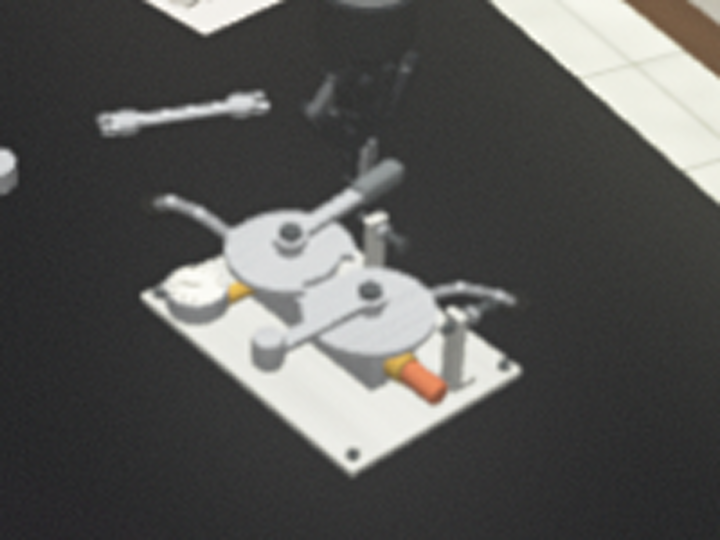

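View pics/c3top.png

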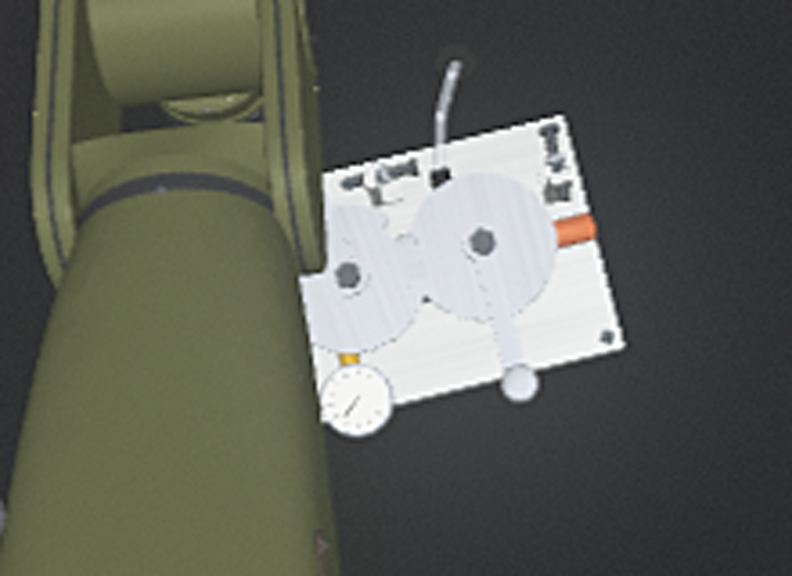

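Request:
move_arm(dp=[[0.013, -0.021, 0], [0.013, -0.021, 0]], delta_rot=[[0, 0, -0.015], [0, 0, -0.015]])

```text
time_s: 7.25
tcp_pos: [640.9, 128.8, 135.3]
eef_rot: [-1.77, -2.586, -0.001]
contact_force: [-1.4, 1.6, 1.4]
finger_gap: 0.2
```

Request:
move_arm(dp=[[0.009, -0.015, 0], [0.009, -0.015, 0]], delta_rot=[[0, 0, -0.009], [0, 0, -0.009]])

```text
time_s: 7.45
tcp_pos: [641.6, 127.5, 135.3]
eef_rot: [-1.788, -2.573, -0.001]
contact_force: [-1.6, 3.1, 0.5]
finger_gap: 0.1
```

Request:
move_arm(dp=[[0.009, -0.015, 0], [0.009, -0.015, 0]], delta_rot=[[0, 0, -0.009], [0, 0, -0.009]])

```text
time_s: 7.65
tcp_pos: [642.4, 126.2, 135.3]
eef_rot: [-1.806, -2.561, -0.001]
contact_force: [-1.3, 2.5, 1.2]
finger_gap: -0.4
```

Run:
```python
from sweep import *
p,d=save('wrist','w3.png')
print(manip.camera_params('wrist'))
for t in ['supply_stop','vent_stop','supply_lever']:
    print(t,[(round(q['confidence'],2),np.round(q['at'])) for q in manip.look_for('wrist',t)[:2]])
```

```text
{'vfov': 65.19754836559939, 'cx': 319.1625695213564, 'cy': 198.75281126385855, 'dist': array([-0.02164422,  0.        ,  0.        ,  0.        ,  0.        ]), 'position': array([619.54790466, 192.11776311, 205.27514465]), 'rotation': array([-0.27379768, -0.04248605,  0.34056709])}
supply_stop []
vent_stop []
supply_lever []
```

View pics/w3.png

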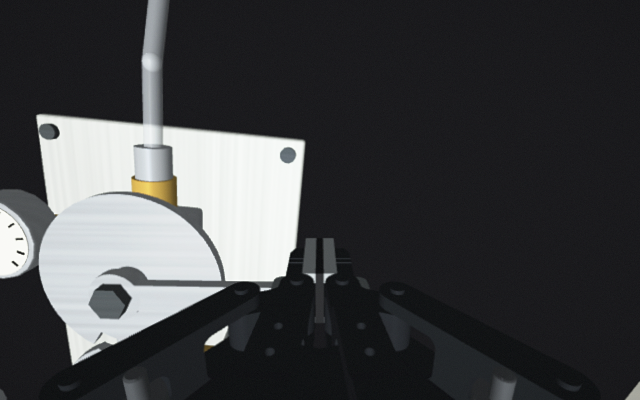

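Run:
```python
from sweep import *
g=cv2.imread('pics/top0.png')
cv2.imwrite('pics/z1.png',cv2.resize(g[140:185,265:345],None,fx=10,fy=10,interpolation=cv2.INTER_CUBIC))
g=cv2.imread('pics/side3.png')
cv2.imwrite('pics/z2.png',cv2.resize(g[160:225,320:400],None,fx=9,fy=9,interpolation=cv2.INTER_CUBIC))
c=manip.camera_params('top');c2=manip.camera_params('side')
def proj(c,P):
    Rm=R(c); X=(np.array(P,float)-c['position'])@Rm; X=X*[1,-1,-1]
    return cv2.projectPoints(X.reshape(-1,1,3),np.zeros(3),np.zeros(3),K(c),np.array(c['dist'],float))[0][:,0]
# lever cw edge at r=60, z=69 for theta
yaw=.24
for piv,base in [(S,yaw),(V,yaw-np.pi/2)]:
  for da in [7,0,-7]:
    t=base+np.radians(da); u=np.array([np.cos(t),np.sin(t)]); n=np.array([-np.sin(t),np.cos(t)])
    # supply: cw side (-n); vent : ccw side (+n)
    sg=-1 if piv is S else 1
    q=np.r_[piv+60*u+sg*7*n,69]
    print(da,((proj(c,[q])[0]-[265,140])*10).round(),((proj(c2,[q])[0]-[320,160])*9).round())
```

```text
7 [ 60. 221.] [154. 161.]
0 [ 90. 215.] [169. 172.]
-7 [121. 213.] [182. 185.]
7 [719. 257.] [378. 465.]
0 [732. 285.] [363. 478.]
-7 [741. 315.] [345. 489.]
```

View pics/z1.png

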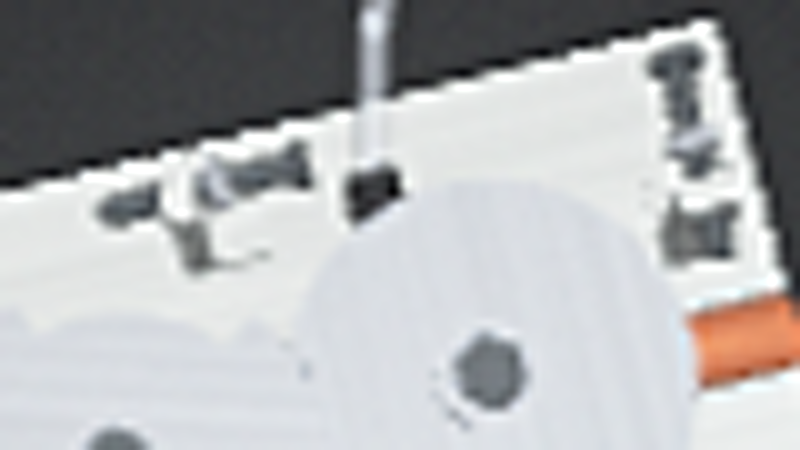

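View pics/z2.png

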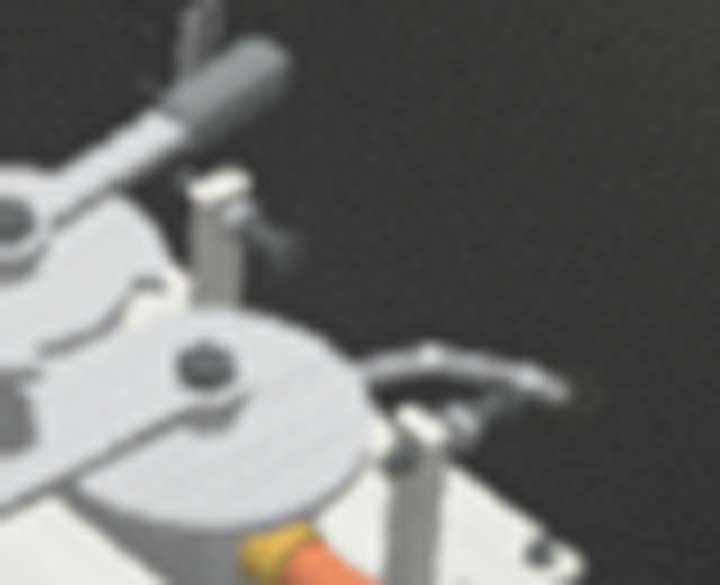

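Run:
```python
from sweep import *
plan(S,103,1,[19.5,18.8,18.1,17.4,16.7,16,15.5,15],135.5)
```

```text
t 7.85 p [642.4 126.2 135.3] F [-2.1  2.   1.5] yaw 19.6 rad 104.9 lever~ 19.49
[[0.0, 0.0, 0.002], [0.008, -0.014, 0.002], [0.016, -0.027, 0.002], [0.024, -0.042, 0.002], [0.031, -0.056, 0.002], [0.039, -0.07, 0.002], [0.044, -0.08, 0.002], [0.049, -0.09, 0.002]]
[[0, 0, -0.002], [0, 0, -0.01], [0, 0, -0.018], [0, 0, -0.026], [0, 0, -0.034], [0, 0, -0.042], [0, 0, -0.048], [0, 0, -0.054]]
```

Request:
move_arm(dp=[[0.008, -0.014, 0], [0.016, -0.027, 0], [0.024, -0.042, 0], [0.03, -0.055, 0], [0.03, -0.055, 0]], delta_rot=[[0, 0, -0.01], [0, 0, -0.018], [0, 0, -0.026], [0, 0, -0.034], [0, 0, -0.034]])

```text
time_s: 8.35
tcp_pos: [644.9, 121.6, 135.3]
eef_rot: [-1.871, -2.514, -0.001]
contact_force: [-1.6, 1.8, 0.5]
finger_gap: -0.0
```

Request:
move_arm(dp=[[0.004, -0.007, 0], [0.004, -0.007, 0]], delta_rot=[[0, 0, -0.004], [0, 0, -0.004]])

```text
time_s: 8.55
tcp_pos: [645.3, 120.9, 135.3]
eef_rot: [-1.879, -2.508, -0.001]
contact_force: [-1.5, 2.1, 1.4]
finger_gap: 0.1
```

Request:
move_arm(dp=[[0.004, -0.008, 0], [0.004, -0.008, 0]], delta_rot=[[0, 0, -0.005], [0, 0, -0.005]])

```text
time_s: 8.75
tcp_pos: [645.6, 120.2, 135.3]
eef_rot: [-1.889, -2.501, -0.001]
contact_force: [-2.7, 2.6, 1.7]
finger_gap: -0.2
```

Request:
move_arm(dp=[[0.004, -0.008, 0], [0.004, -0.008, 0]], delta_rot=[[0, 0, -0.005], [0, 0, -0.005]])

```text
time_s: 8.95
tcp_pos: [645.9, 119.5, 135.3]
eef_rot: [-1.899, -2.494, -0.001]
contact_force: [-2.4, 2.7, 1.2]
finger_gap: 0.2
```

Request:
move_arm(dp=[[0.004, -0.009, 0], [0.004, -0.009, 0]], delta_rot=[[0, 0, -0.005], [0, 0, -0.005]])

```text
time_s: 9.15
tcp_pos: [646.3, 118.7, 135.3]
eef_rot: [-1.909, -2.486, -0.001]
contact_force: [-1.0, 2.8, -0.0]
finger_gap: 0.0
```

Request:
move_arm(dp=[[0.004, -0.009, 0], [0.004, -0.009, 0]], delta_rot=[[0, 0, -0.005], [0, 0, -0.005]])

```text
time_s: 9.35
tcp_pos: [646.7, 117.9, 135.3]
eef_rot: [-1.918, -2.479, -0.001]
contact_force: [-1.1, 3.4, 1.3]
finger_gap: -0.3
```

Request:
move_arm(dp=[[0.004, -0.009, 0], [0.004, -0.009, 0]], delta_rot=[[0, 0, -0.005], [0, 0, -0.005]])

```text
time_s: 9.55
tcp_pos: [647.0, 117.1, 135.3]
eef_rot: [-1.928, -2.472, -0.001]
contact_force: [-2.1, 1.8, 0.4]
finger_gap: 0.2
```

Request:
move_arm(dp=[[0.003, -0.009, 0], [0.003, -0.009, 0]], delta_rot=[[0, 0, -0.005], [0, 0, -0.005]])

```text
time_s: 9.75
tcp_pos: [647.4, 116.3, 135.3]
eef_rot: [-1.938, -2.464, -0.002]
contact_force: [-1.2, 3.1, 0.7]
finger_gap: -0.0
```

Request:
move_arm(dp=[[0.003, -0.009, 0], [0.003, -0.009, 0]], delta_rot=[[0, 0, -0.005], [0, 0, -0.005]])

```text
time_s: 9.95
tcp_pos: [647.7, 115.4, 135.3]
eef_rot: [-1.947, -2.457, -0.002]
contact_force: [-0.9, 3.7, -0.0]
finger_gap: -0.0
```

Request:
move_arm(dp=[[0.003, -0.009, 0], [0.003, -0.009, 0]], delta_rot=[[0, 0, -0.005], [0, 0, -0.005]])

```text
time_s: 10.15
tcp_pos: [648.0, 114.6, 135.3]
eef_rot: [-1.957, -2.45, -0.002]
contact_force: [-2.0, 3.0, 0.7]
finger_gap: 0.2
```

Request:
move_arm(dp=[[0.003, -0.009, 0], [0.003, -0.009, 0]], delta_rot=[[0, 0, -0.005], [0, 0, -0.005]])

```text
time_s: 10.35
tcp_pos: [648.3, 114.0, 135.3]
eef_rot: [-1.966, -2.442, -0.002]
contact_force: [-0.5, 4.4, 0.1]
finger_gap: 0.1
```

Request:
move_arm(dp=[[0.003, -0.009, 0], [0.003, -0.009, 0]], delta_rot=[[0, 0, -0.005], [0, 0, -0.005]])

```text
time_s: 10.55
tcp_pos: [648.5, 113.6, 135.3]
eef_rot: [-1.976, -2.433, -0.003]
contact_force: [-1.6, 4.9, 1.2]
finger_gap: 0.0
```

Request:
move_arm(dp=[[0.002, -0.009, 0], [0.002, -0.009, 0], [0.002, -0.009, 0]], delta_rot=[[0, 0, -0.002], [0, 0, -0.002], [0, 0, -0.002]])

```text
time_s: 10.85
tcp_pos: [648.6, 113.5, 135.4]
eef_rot: [-1.979, -2.43, -0.005]
contact_force: [-2.3, 5.9, 0.8]
finger_gap: -0.2
```

Request:
move_arm(dp=[[0.003, -0.012, 0], [0.003, -0.012, 0], [0.003, -0.012, 0]], delta_rot=[[0, 0, 0], [0, 0, 0], [0, 0, 0]])

```text
time_s: 11.15
tcp_pos: [648.6, 113.2, 135.4]
eef_rot: [-1.979, -2.428, -0.006]
contact_force: [-2.2, 6.5, 2.6]
finger_gap: -0.2
```

Request:
move_arm(dp=[[0.003, -0.014, 0], [0.004, -0.018, 0], [0.004, -0.018, 0], [0.004, -0.018, 0]], delta_rot=[[0, 0, 0], [0, 0, 0], [0, 0, 0], [0, 0, 0]])

```text
time_s: 11.55
tcp_pos: [648.7, 112.9, 135.4]
eef_rot: [-1.978, -2.427, -0.008]
contact_force: [-1.7, 7.4, 1.5]
finger_gap: -0.1
```

Request:
move_arm(dp=[[0.004, -0.018, 0], [0.006, -0.025, 0], [0.006, -0.027, 0], [0.006, -0.027, 0], [0.006, -0.027, 0]], delta_rot=[[0, 0, 0], [0, 0, 0], [0, 0, 0], [0, 0, 0], [0, 0, 0]])

```text
time_s: 12.05
tcp_pos: [648.9, 112.4, 135.4]
eef_rot: [-1.977, -2.424, -0.011]
contact_force: [-2.3, 9.6, 1.6]
finger_gap: 0.2
```

Request:
move_arm(dp=[[0.006, -0.026, 0], [0.008, -0.034, 0], [0.009, -0.038, 0], [0.009, -0.038, 0], [0.009, -0.038, 0], [0.009, -0.038, 0], [0.009, -0.038, 0]], delta_rot=[[0, 0, 0], [0, 0, 0], [0, 0, 0], [0, 0, 0], [0, 0, 0], [0, 0, 0], [0, 0, 0]])

```text
time_s: 12.75
tcp_pos: [649.0, 111.7, 135.4]
eef_rot: [-1.975, -2.421, -0.015]
contact_force: [-2.6, 12.5, 1.3]
finger_gap: -0.1
```

Run:
```python
from sweep import *
plan(S,103,1,[12],135.5)
```

```text
t 12.75 p [649.  111.7 135.4] F [-2.6 12.5  1.3] yaw 11.6 rad 104.5 lever~ 10.7
[[-0.006, 0.029, 0.001]]
[[0, 0, 0.005]]
```

Request:
move_arm(dp=[[0.007, -0.032, 0], [0.007, -0.032, 0], [0.007, -0.032, 0], [0.007, -0.032, 0], [0.007, -0.032, 0], [0.007, -0.032, 0]], delta_rot=[[0, 0, 0], [0, 0, 0], [0, 0, 0], [0, 0, 0], [0, 0, 0], [0, 0, 0]])

```text
time_s: 13.35
tcp_pos: [649.1, 111.4, 135.5]
eef_rot: [-1.973, -2.418, -0.02]
contact_force: [-2.6, 12.8, 3.1]
finger_gap: -0.0
```

Request:
move_arm(dp=[[-0.01, 0.05, 0], [-0.05, 0.2, 0], [-0.1, 0.4, 0.1], [-0.1, 0.4, 0.6], [-0.1, 0.4, 0.6]], delta_rot=[[0, 0, 0], [0, 0, 0], [0, 0, 0], [0, 0, 0], [0, 0, 0]])

```text
time_s: 13.85
tcp_pos: [643.9, 144.9, 190.3]
eef_rot: [-1.976, -2.425, -0.032]
contact_force: [1.5, 0.1, 1.7]
finger_gap: 0.0
```

Run:
```python
from sweep import *
s=manip.sense(); print(s['time_s'],s['tcp_pos'],toolyaw(s),s['contact_force'],s['q'])
for n in ['side']:
    p,d=save(n,n+'4.png')
    a=p[120:270,240:440,::-1]
    cv2.imwrite('pics/c4%s.png'%n,cv2.resize(a,None,fx=3.8,fy=3.8,interpolation=2))
```

```text
13.85 [643.92505862 144.92762724 190.25916533] 11.646516521857832 [1.48699572 0.14442571 1.71761086] [ 0.13295776  0.23267029  1.72449665  0.02499437  1.17854599 -0.07988533]
```

View pics/c4side.png

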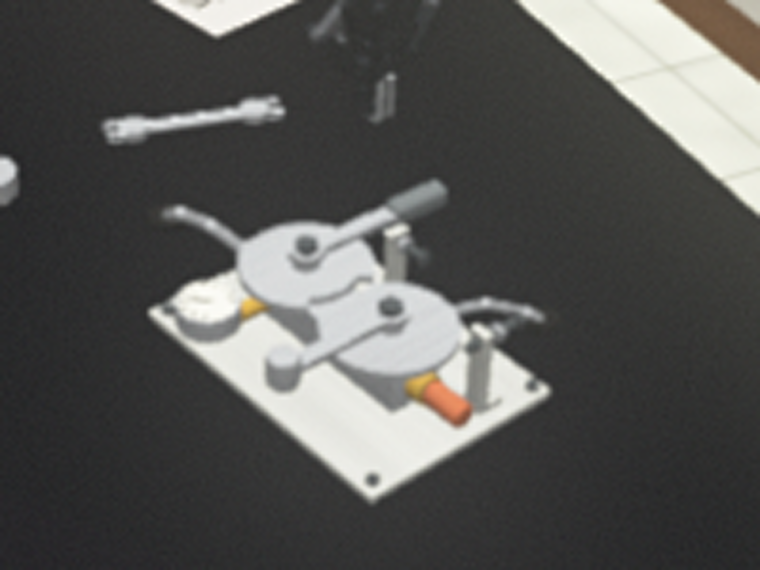

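Request:
move_arm(dp=[[-0.5, -0.2, 0.1], [-1, -0.6, 0.1], [-1, -0.7, 0.1]], delta_rot=[[0, 0, 0.02], [0, 0, 0.035], [0, 0, 0.035]])

```text
time_s: 14.2
tcp_pos: [557.8, 87.3, 193.0]
eef_rot: [-1.908, -2.47, -0.019]
contact_force: [0.3, -0.2, -0.9]
finger_gap: 0.1
```

Request:
move_arm(dp=[[-0.5, -0.4, 0], [-1, -0.9, 0], [-1, -0.9, 0]], delta_rot=[[0, 0, 0], [0, 0, 0], [0, 0, 0]])

```text
time_s: 14.5
tcp_pos: [474.9, 13.8, 191.5]
eef_rot: [-1.91, -2.467, -0.015]
contact_force: [-0.6, -0.2, -0.2]
finger_gap: 0.1
```

Run:
```python
from sweep import *
s=manip.sense(); Rm=Ro.from_rotvec(s['eef_rot'])
y=np.radians(14.6); T=Ro.from_matrix(np.array([[np.sin(y),np.cos(y),0],[-np.cos(y),np.sin(y),0],[0,0,-1]]).T@np.eye(3) if 0 else np.column_stack([[np.sin(y),-np.cos(y),0],[np.cos(y),np.sin(y),0],[0,0,-1]]))
print('rot',((T*Rm.inv()).as_rotvec()/1.5).round(3), toolyaw(s))
p=s['tcp_pos']; print(p, s['contact_force'])
K0=np.array([481,-38]); n=np.array([.252,-.968])
for g in (23+14,25): print(((np.r_[K0-g*n,136]-p)/80).round(3))
p,d=save('wrist','w5.png')
```

```text
Traceback (most recent call last):
  File "scipy/spatial/transform/_rotation.pyx", line 1143, in scipy.spatial.transform._rotation.Rotation.from_matrix
ValueError: Non-positive determinant (left-handed or null coordinate frame) in rotation matrix 0: [[ 0.25206936  0.96770917  0.        ]
 [-0.96770917  0.25206936  0.        ]
 [ 0.          0.         -1.        ]].
```

Run:
```python
from sweep import *
s=manip.sense(); Rm=Ro.from_rotvec(s['eef_rot'])
y=np.radians(14.6); T=Ro.from_matrix(np.column_stack([[-np.sin(y),np.cos(y),0],[np.cos(y),np.sin(y),0],[0,0,-1]]))
print('rot',((T*Rm.inv()).as_rotvec()/1.5).round(3), toolyaw(s))
p=s['tcp_pos']; print(p, s['contact_force'])
K0=np.array([481,-38]); n=np.array([.252,-.968])
for g in (23+14,25): print(((np.r_[K0-g*n,136]-p)/80).round(3))
p,d=save('wrist','w5.png')
```

```text
rot [-0.014 -0.008  0.001] 14.516765785599924
[474.85478175  13.77488985 191.45564928] [-0.57758704 -0.20700414 -0.21022093]
[-0.04  -0.199 -0.693]
[-0.002 -0.345 -0.693]
```

View pics/w5.png

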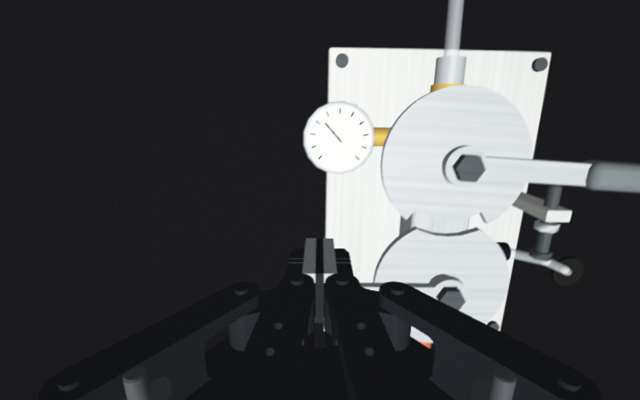

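Request:
move_arm(dp=[[-0.04, -0.2, -0.3], [-0.04, -0.2, -0.7], [-0.04, -0.2, -0.7], [-0.02, -0.25, -0.7], [-0.01, -0.3, -0.7], [0, -0.32, -0.7]], delta_rot=[[-0.014, -0.008, 0], [-0.014, -0.008, 0], [-0.014, -0.008, 0], [-0.014, -0.008, 0], [-0.014, -0.008, 0], [-0.014, -0.008, 0]])

```text
time_s: 15.15
tcp_pos: [477.0, -12.3, 137.9]
eef_rot: [1.921, 2.481, 0.004]
contact_force: [0.8, 0.0, 0.2]
finger_gap: -0.2
```

Request:
move_arm(dp=[[0.005, -0.02, 0], [0.01, -0.04, 0], [0.015, -0.06, 0], [0.015, -0.06, 0]], delta_rot=[[0, 0, 0], [0, 0, 0], [0, 0, 0], [0, 0, 0]])

```text
time_s: 15.55
tcp_pos: [478.4, -17.0, 138.4]
eef_rot: [1.92, 2.48, 0.005]
contact_force: [-1.9, 2.9, 3.3]
finger_gap: -0.3
```

Run:
```python
from sweep import *
plan(V,95,-1,194.6+np.arange(0,50,2.75),136,off=23)
```

```text
t 15.55 p [478.4 -17.  138.4] F [-1.9  2.9  3.3] yaw 14.5 rad 94.9 lever~ -164.44
[[-0.036, 0.011, -0.03], [-0.033, -0.048, -0.03], [-0.028, -0.106, -0.03], [-0.02, -0.164, -0.03], [-0.009, -0.222, -0.03], [0.004, -0.279, -0.03], [0.021, -0.335, -0.03], [0.04, -0.391, -0.03], [0.061, -0.445, -0.03], [0.085, -0.499, -0.03], [0.112, -0.551, -0.03], [0.141, -0.602, -0.03], [0.173, -0.651, -0.03], [0.207, -0.699, -0.03], [0.243, -0.745, -0.03], [0.281, -0.79, -0.03], [0.322, -0.832, -0.03], [0.364, -0.873, -0.03], [0.409, -0.911, -0.03]]
[[0, 0, 0.001], [0, 0, 0.033], [0, 0, 0.065], [0, 0, 0.097], [0, 0, 0.129], [0, 0, 0.161], [0, 0, 0.193], [0, 0, 0.225], [0, 0, 0.257], [0, 0, 0.289], [0, 0, 0.321], [0, 0, 0.353], [0, 0, 0.385], [0, 0, 0.417], [0, 0, 0.449], [0, 0, 0.481], [0, 0, 0.513], [0, 0, 0.545], [0, 0, 0.577]]
```

Request:
move_arm(dp=[[-0.01, -0.015, -0.02], [-0.015, -0.03, -0.03], [-0.02, -0.045, -0.03], [-0.025, -0.06, -0.03]], delta_rot=[[0, 0, 0.01], [0, 0, 0.02], [0, 0, 0.03], [0, 0, 0.04]])

```text
time_s: 15.95
tcp_pos: [476.6, -21.9, 136.0]
eef_rot: [1.844, 2.537, 0.007]
contact_force: [1.7, 3.7, 0.2]
finger_gap: -0.1
```

Request:
move_arm(dp=[[0, -0.015, 0], [0, -0.03, 0]], delta_rot=[[0, 0, 0.008], [0, 0, 0.016]])

```text
time_s: 16.15
tcp_pos: [476.7, -24.4, 135.9]
eef_rot: [1.811, 2.56, 0.007]
contact_force: [1.0, 3.8, 0.8]
finger_gap: -0.0
```

Run:
```python
from sweep import *
plan(V,95,-1,194.6+np.arange(4,50,1.25),136,off=23)
```

```text
t 16.15 p [476.7 -24.4 135.9] F [1.  3.8 0.8] yaw 19.4 rad 97.1 lever~ -160.46
[[-0.01, 0.017, 0.001], [-0.008, -0.01, 0.001], [-0.004, -0.036, 0.001], [-0.001, -0.062, 0.001], [0.004, -0.089, 0.001], [0.009, -0.115, 0.001], [0.014, -0.141, 0.001], [0.02, -0.167, 0.001], [0.027, -0.193, 0.001], [0.034, -0.218, 0.001], [0.042, -0.244, 0.001], [0.05, -0.269, 0.001], [0.059, -0.294, 0.001], [0.068, -0.319, 0.001], [0.078, -0.344, 0.001], [0.089, -0.369, 0.001], [0.1, -0.393, 0.001], [0.111, -0.417, 0.001], [0.123, -0.441, 0.001], [0.136, -0.464, 0.001], [0.149, -0.487, 0.001], [0.162, -0.51, 0.001], [0.176, -0.533, 0.001], [0.191, -0.555, 0.001], [0.206, -0.577, 0.001], [0.222, -0.599, 0.001], [0.238, -0.62, 0.001], [0.254, -0.641, 0.001], [0.271, -0.662, 0.001], [0.288, -0.682, 0.001], [0.306, -0.702, 0.001], [0.324, -0.721, 0.001], [0.343, -0.741, 0.001], [0.362, -0.759, 0.001], [0.381, -0.777, 0.001], [0.401, -0.795, 0.001], [0.422, -0.813, 0.001]]
[[0, 0, -0.01], [0, 0, 0.005], [0, 0, 0.019], [0, 0, 0.034], [0, 0, 0.048], [0, 0, 0.063], [0, 0, 0.078], [0, 0, 0.092], [0, 0, 0.107], [0, 0, 0.121], [0, 0, 0.136], [0, 0, 0.15], [0, 0, 0.165], [0, 0, 0.179], [0, 0, 0.194], [0, 0, 0.208], [0, 0, 0.223], [0, 0, 0.238], [0, 0, 0.252], [0, 0, 0.267], [0, 0, 0.281], [0, 0, 0.296], [0, 0, 0.31], [0, 0, 0.325], [0, 0, 0.339], [0, 0, 0.354], [0, 0, 0.368], [0, 0, 0.383], [0, 0, 0.398], [0, 0, 0.412], [0, 0, 0.427], [0, 0, 0.441], [0, 0, 0.456], [0, 0, 0.47], [0, 0, 0.485], [0, 0, 0.499], [0, 0, 0.514]]
```

Request:
move_arm(dp=[[-0.004, -0.03, 0], [-0.001, -0.05, 0], [0.002, -0.07, 0]], delta_rot=[[0, 0, 0.015], [0, 0, 0.028], [0, 0, 0.04]])

```text
time_s: 16.45
tcp_pos: [476.8, -30.1, 135.9]
eef_rot: [1.732, 2.615, 0.007]
contact_force: [1.1, 4.6, 1.0]
finger_gap: -0.2
```

Run:
```python
from sweep import *
plan(V,95,-1,np.r_[205:252:2.5],136,off=23)
```

```text
t 16.45 p [476.8 -30.1 135.9] F [1.1 4.6 1. ] yaw 23.0 rad 97.7 lever~ -157.19
[[0.008, -0.046, 0.002], [0.02, -0.098, 0.002], [0.034, -0.15, 0.002], [0.05, -0.2, 0.002], [0.068, -0.25, 0.002], [0.089, -0.3, 0.002], [0.112, -0.348, 0.002], [0.136, -0.395, 0.002], [0.163, -0.441, 0.002], [0.192, -0.486, 0.002], [0.222, -0.53, 0.002], [0.255, -0.572, 0.002], [0.289, -0.613, 0.002], [0.325, -0.652, 0.002], [0.363, -0.689, 0.002], [0.403, -0.725, 0.002], [0.444, -0.76, 0.002], [0.486, -0.792, 0.002], [0.53, -0.822, 0.002]]
[[0, 0, 0.024], [0, 0, 0.053], [0, 0, 0.082], [0, 0, 0.111], [0, 0, 0.14], [0, 0, 0.169], [0, 0, 0.198], [0, 0, 0.227], [0, 0, 0.256], [0, 0, 0.286], [0, 0, 0.315], [0, 0, 0.344], [0, 0, 0.373], [0, 0, 0.402], [0, 0, 0.431], [0, 0, 0.46], [0, 0, 0.489], [0, 0, 0.518], [0, 0, 0.547]]
```

Request:
move_arm(dp=[[0.008, -0.046, 0], [0.02, -0.098, 0], [0.034, -0.15, 0], [0.05, -0.2, 0], [0.068, -0.25, 0], [0.089, -0.3, 0], [0.112, -0.348, 0], [0.136, -0.395, 0], [0.163, -0.44, 0], [0.192, -0.486, 0], [0.222, -0.53, 0], [0.255, -0.572, 0], [0.289, -0.613, 0], [0.325, -0.652, 0], [0.363, -0.69, 0], [0.403, -0.725, 0], [0.444, -0.76, 0], [0.486, -0.792, 0]], delta_rot=[[0, 0, 0.024], [0, 0, 0.053], [0, 0, 0.082], [0, 0, 0.11], [0, 0, 0.14], [0, 0, 0.17], [0, 0, 0.198], [0, 0, 0.227], [0, 0, 0.256], [0, 0, 0.286], [0, 0, 0.315], [0, 0, 0.344], [0, 0, 0.373], [0, 0, 0.4], [0, 0, 0.43], [0, 0, 0.46], [0, 0, 0.489], [0, 0, 0.518]])

```text
time_s: 18.25
tcp_pos: [514.8, -93.8, 135.3]
eef_rot: [-0.609, -3.081, -0.008]
contact_force: [-2.8, 2.7, 2.5]
finger_gap: -0.3
```

Run:
```python
from sweep import *
p,d=save('side','side6.png'); a=p[120:270,240:440,::-1]
cv2.imwrite('pics/c6.png',cv2.resize(a,None,fx=3.8,fy=3.8,interpolation=2))
plan(V,95,-1,np.r_[250:276:1],136,off=23)
```

```text
t 18.3 p [515.2 -94.1 135.4] F [-1.7  1.7 -0.6] yaw 67.7 rad 98.5 lever~ -112.63
[[0.05, -0.023, 0.008], [0.068, -0.034, 0.008], [0.086, -0.046, 0.008], [0.104, -0.057, 0.008], [0.122, -0.067, 0.008], [0.141, -0.078, 0.008], [0.16, -0.088, 0.008], [0.179, -0.098, 0.008], [0.198, -0.107, 0.008], [0.217, -0.116, 0.008], [0.237, -0.125, 0.008], [0.256, -0.133, 0.008], [0.276, -0.141, 0.008], [0.296, -0.149, 0.008], [0.316, -0.156, 0.008], [0.336, -0.163, 0.008], [0.356, -0.17, 0.008], [0.377, -0.176, 0.008], [0.397, -0.182, 0.008], [0.418, -0.187, 0.008], [0.439, -0.193, 0.008], [0.459, -0.197, 0.008], [0.48, -0.202, 0.008], [0.501, -0.206, 0.008], [0.522, -0.21, 0.008], [0.543, -0.213, 0.008]]
[[0, 0, 0.027], [0, 0, 0.039], [0, 0, 0.05], [0, 0, 0.062], [0, 0, 0.073], [0, 0, 0.085], [0, 0, 0.097], [0, 0, 0.108], [0, 0, 0.12], [0, 0, 0.132], [0, 0, 0.143], [0, 0, 0.155], [0, 0, 0.167], [0, 0, 0.178], [0, 0, 0.19], [0, 0, 0.201], [0, 0, 0.213], [0, 0, 0.225], [0, 0, 0.236], [0, 0, 0.248], [0, 0, 0.26], [0, 0, 0.271], [0, 0, 0.283], [0, 0, 0.295], [0, 0, 0.306], [0, 0, 0.318]]
```

View pics/c6.png

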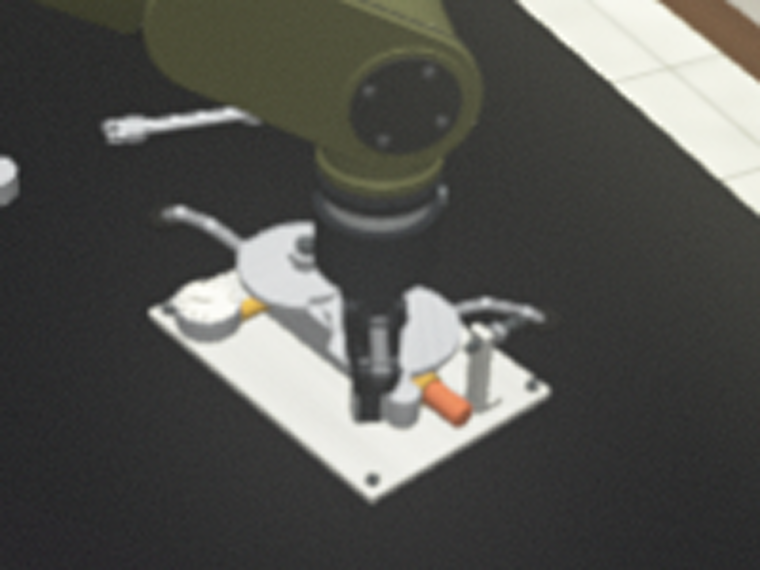

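Request:
move_arm(dp=[[0.03, -0.015, 0.005], [0.068, -0.034, 0.008], [0.104, -0.057, 0.008], [0.141, -0.078, 0.008], [0.179, -0.098, 0.008], [0.217, -0.116, 0.008], [0.256, -0.133, 0.008], [0.296, -0.149, 0.008], [0.336, -0.163, 0.008], [0.377, -0.176, 0.008], [0.418, -0.187, 0.008], [0.459, -0.197, 0.008]], delta_rot=[[0, 0, 0.02], [0, 0, 0.039], [0, 0, 0.062], [0, 0, 0.085], [0, 0, 0.108], [0, 0, 0.13], [0, 0, 0.155], [0, 0, 0.178], [0, 0, 0.2], [0, 0, 0.225], [0, 0, 0.248], [0, 0, 0.27]])

```text
time_s: 19.5
tcp_pos: [551.0, -110.6, 135.2]
eef_rot: [0.028, -3.137, -0.006]
contact_force: [-2.8, -0.6, 0.4]
finger_gap: 0.2
```

Run:
```python
from sweep import *
plan(V,95,-1,np.r_[272:293:1],136,off=23)
p,d=save('wrist','w7.png')
```

```text
t 19.5 p [ 551.  -110.6  135.2] F [-2.8 -0.6  0.4] yaw 91.0 rad 98.7 lever~ -89.6
[[0.033, 0.005, 0.01], [0.054, 0.0, 0.01], [0.075, -0.003, 0.01], [0.096, -0.007, 0.01], [0.117, -0.01, 0.01], [0.139, -0.012, 0.01], [0.16, -0.015, 0.01], [0.181, -0.016, 0.01], [0.202, -0.018, 0.01], [0.224, -0.019, 0.01], [0.245, -0.02, 0.01], [0.266, -0.02, 0.01], [0.288, -0.02, 0.01], [0.309, -0.02, 0.01], [0.33, -0.019, 0.01], [0.351, -0.018, 0.01], [0.373, -0.017, 0.01], [0.394, -0.015, 0.01], [0.415, -0.013, 0.01], [0.436, -0.01, 0.01], [0.457, -0.007, 0.01]]
[[0, 0, 0.012], [0, 0, 0.023], [0, 0, 0.035], [0, 0, 0.046], [0, 0, 0.058], [0, 0, 0.07], [0, 0, 0.081], [0, 0, 0.093], [0, 0, 0.105], [0, 0, 0.116], [0, 0, 0.128], [0, 0, 0.14], [0, 0, 0.151], [0, 0, 0.163], [0, 0, 0.174], [0, 0, 0.186], [0, 0, 0.198], [0, 0, 0.209], [0, 0, 0.221], [0, 0, 0.233], [0, 0, 0.244]]
```

View pics/w7.png

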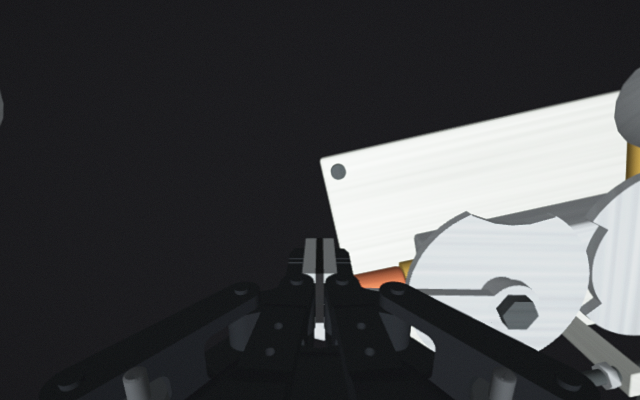

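Request:
move_arm(dp=[[0.02, 0, 0.003], [0.04, 0, 0.005], [0.06, -0.003, 0.01], [0.08, -0.005, 0.01], [0.096, -0.007, 0.01]], delta_rot=[[0, 0, 0.01], [0, 0, 0.02], [0, 0, 0.03], [0, 0, 0.038], [0, 0, 0.046]])

```text
time_s: 20.05
tcp_pos: [558.8, -111.4, 135.6]
eef_rot: [0.138, -3.134, -0.005]
contact_force: [-3.8, -2.1, -1.8]
finger_gap: -0.3
```

Request:
move_arm(dp=[[0.01, -0.002, 0], [0.02, -0.003, 0]], delta_rot=[[0, 0, 0.006], [0, 0, 0.012]])

```text
time_s: 20.25
tcp_pos: [560.5, -111.6, 135.6]
eef_rot: [0.168, -3.133, -0.005]
contact_force: [-3.1, -1.4, -1.1]
finger_gap: 0.2
```

Request:
move_arm(dp=[[0.01, -0.002, 0], [0.02, -0.003, 0]], delta_rot=[[0, 0, 0.006], [0, 0, 0.012]])

```text
time_s: 20.45
tcp_pos: [562.2, -111.9, 135.6]
eef_rot: [0.197, -3.131, -0.005]
contact_force: [-3.3, -1.8, -1.9]
finger_gap: 0.1
```

Request:
move_arm(dp=[[0.01, -0.001, 0], [0.02, -0.002, 0]], delta_rot=[[0, 0, 0.006], [0, 0, 0.012]])

```text
time_s: 20.65
tcp_pos: [563.9, -112.1, 135.6]
eef_rot: [0.227, -3.129, -0.005]
contact_force: [-4.7, -2.7, -0.8]
finger_gap: 0.1
```

Request:
move_arm(dp=[[0.01, -0.001, 0], [0.016, -0.001, 0]], delta_rot=[[0, 0, 0.005], [0, 0, 0.009]])

```text
time_s: 20.85
tcp_pos: [565.2, -112.2, 135.6]
eef_rot: [0.249, -3.127, -0.005]
contact_force: [-4.1, -2.2, -0.8]
finger_gap: 0.1
```

Request:
move_arm(dp=[[0.01, -0.001, 0], [0.016, -0.001, 0]], delta_rot=[[0, 0, 0.005], [0, 0, 0.009]])

```text
time_s: 21.05
tcp_pos: [566.6, -112.3, 135.6]
eef_rot: [0.27, -3.125, -0.004]
contact_force: [-3.0, -2.1, -1.6]
finger_gap: -0.1
```

Request:
move_arm(dp=[[0.01, 0, 0], [0.016, 0, 0]], delta_rot=[[0, 0, 0.005], [0, 0, 0.009]])

```text
time_s: 21.25
tcp_pos: [567.9, -112.4, 135.6]
eef_rot: [0.292, -3.124, -0.004]
contact_force: [-3.6, -2.7, -2.4]
finger_gap: -0.2
```

Request:
move_arm(dp=[[0.01, 0, 0], [0.016, 0, 0]], delta_rot=[[0, 0, 0.005], [0, 0, 0.009]])

```text
time_s: 21.45
tcp_pos: [569.3, -112.5, 135.6]
eef_rot: [0.314, -3.122, -0.004]
contact_force: [-3.2, -3.0, -1.5]
finger_gap: 0.1
```

Request:
move_arm(dp=[[0.01, 0, 0], [0.016, 0, 0]], delta_rot=[[0, 0, 0.005], [0, 0, 0.009]])

```text
time_s: 21.65
tcp_pos: [570.7, -112.5, 135.6]
eef_rot: [0.336, -3.119, -0.003]
contact_force: [-4.4, -2.7, -2.0]
finger_gap: 0.1
```

Request:
move_arm(dp=[[0.01, 0, 0], [0.016, 0, 0]], delta_rot=[[0, 0, 0.005], [0, 0, 0.009]])

```text
time_s: 21.85
tcp_pos: [572.1, -112.5, 135.6]
eef_rot: [0.358, -3.117, -0.003]
contact_force: [-2.3, -2.2, -1.3]
finger_gap: 0.2
```

Request:
move_arm(dp=[[0.01, 0, 0], [0.016, 0, 0]], delta_rot=[[0, 0, 0.005], [0, 0, 0.009]])

```text
time_s: 22.05
tcp_pos: [573.4, -112.5, 135.6]
eef_rot: [0.38, -3.114, -0.003]
contact_force: [-3.5, -3.5, -0.8]
finger_gap: 0.0
```

Run:
```python
from sweep import *
plan(V,95,-1,[284,290],136,off=23)
```

```text
t 22.05 p [ 573.4 -112.5  135.6] F [-3.5 -3.5 -0.8] yaw 103.9 rad 98.0 lever~ -76.35
[[0.007, 0.004, 0.005], [0.134, 0.011, 0.005]]
[[0, 0, 0.001], [0, 0, 0.071]]
```

Request:
move_arm(dp=[[0.01, 0.001, 0], [0.016, 0.001, 0]], delta_rot=[[0, 0, 0.005], [0, 0, 0.009]])

```text
time_s: 22.25
tcp_pos: [574.8, -112.5, 135.6]
eef_rot: [0.402, -3.112, -0.003]
contact_force: [-2.2, -3.1, -2.1]
finger_gap: 0.1
```

Request:
move_arm(dp=[[0.01, 0.001, 0], [0.016, 0.001, 0]], delta_rot=[[0, 0, 0.005], [0, 0, 0.009]])

```text
time_s: 22.45
tcp_pos: [576.2, -112.5, 135.6]
eef_rot: [0.424, -3.109, -0.003]
contact_force: [-4.3, -3.6, -2.2]
finger_gap: -0.0
```

Request:
move_arm(dp=[[0.01, 0.001, 0], [0.016, 0.001, 0]], delta_rot=[[0, 0, 0.005], [0, 0, 0.009]])

```text
time_s: 22.65
tcp_pos: [577.6, -112.4, 135.7]
eef_rot: [0.446, -3.106, -0.003]
contact_force: [-2.9, -3.1, -1.9]
finger_gap: -0.3
```

Request:
move_arm(dp=[[0.01, 0.002, 0], [0.016, 0.002, 0]], delta_rot=[[0, 0, 0.005], [0, 0, 0.009]])

```text
time_s: 22.85
tcp_pos: [579.0, -112.3, 135.7]
eef_rot: [0.468, -3.103, -0.002]
contact_force: [-3.9, -2.7, -2.1]
finger_gap: 0.1
```

Request:
move_arm(dp=[[0.01, 0.002, 0], [0.013, 0.002, 0]], delta_rot=[[0, 0, 0.005], [0, 0, 0.008]])

```text
time_s: 23.05
tcp_pos: [580.1, -112.1, 135.7]
eef_rot: [0.487, -3.1, -0.002]
contact_force: [-3.1, -2.8, -1.5]
finger_gap: -0.5
```

Request:
move_arm(dp=[[0.01, 0.002, 0], [0.013, 0.002, 0]], delta_rot=[[0, 0, 0.005], [0, 0, 0.008]])

```text
time_s: 23.25
tcp_pos: [581.3, -111.9, 135.8]
eef_rot: [0.507, -3.097, -0.002]
contact_force: [-2.8, -3.9, -2.3]
finger_gap: 0.3
```

Request:
move_arm(dp=[[0.01, 0.002, 0], [0.013, 0.002, 0]], delta_rot=[[0, 0, 0.005], [0, 0, 0.008]])

```text
time_s: 23.45
tcp_pos: [582.4, -111.8, 135.8]
eef_rot: [0.526, -3.094, -0.002]
contact_force: [-3.5, -4.1, -2.7]
finger_gap: -0.1
```

Request:
move_arm(dp=[[0.01, 0.002, 0], [0.013, 0.003, 0]], delta_rot=[[0, 0, 0.005], [0, 0, 0.008]])

```text
time_s: 23.65
tcp_pos: [583.6, -111.6, 135.9]
eef_rot: [0.545, -3.091, -0.002]
contact_force: [-3.3, -2.9, -2.7]
finger_gap: 0.2
```

Run:
```python
from sweep import *
plan(V,95,-1,[290],136,off=23)
p,d=save('side','side8.png'); a=p[150:240,290:400,::-1]
cv2.imwrite('pics/c8.png',cv2.resize(a,None,fx=6.5,fy=6.5,interpolation=2))
```

```text
t 23.65 p [ 583.6 -111.6  135.9] F [-3.3 -2.9 -2.7] yaw 110.0 rad 97.6 lever~ -70.29
[[0.007, -0.001, 0.002]]
[[0, 0, -0.0]]
```

View pics/c8.png

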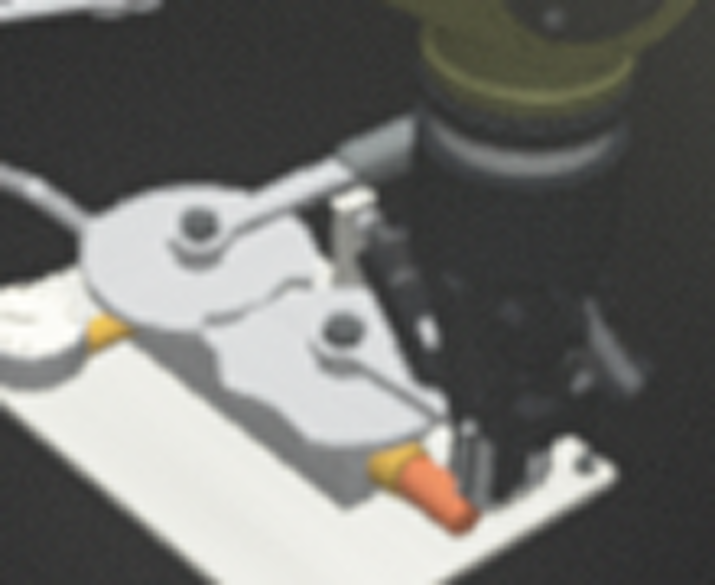

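Request:
move_arm(dp=[[0.006, 0.002, 0], [0.011, 0.003, 0]], delta_rot=[[0, 0, 0.003], [0, 0, 0.005]])

```text
time_s: 23.9
tcp_pos: [584.6, -111.3, 135.9]
eef_rot: [0.557, -3.089, -0.002]
contact_force: [-2.0, -3.5, -1.6]
finger_gap: -0.1
```

Request:
move_arm(dp=[[0.006, 0.002, 0], [0.011, 0.003, 0]], delta_rot=[[0, 0, 0.002], [0, 0, 0.004]])

```text
time_s: 24.1
tcp_pos: [585.4, -111.2, 135.9]
eef_rot: [0.567, -3.086, -0.001]
contact_force: [-4.2, -3.9, -0.7]
finger_gap: 0.2
```

Request:
move_arm(dp=[[0.006, 0.002, 0], [0.011, 0.003, 0], [0.011, 0.003, 0]], delta_rot=[[0, 0, 0], [0, 0, 0.002], [0, 0, 0.002]])

```text
time_s: 24.4
tcp_pos: [585.9, -111.1, 135.9]
eef_rot: [0.572, -3.084, -0.001]
contact_force: [-4.5, -5.0, -0.2]
finger_gap: 0.2
```

Request:
move_arm(dp=[[0.01, 0.003, 0], [0.016, 0.004, 0], [0.016, 0.004, 0]], delta_rot=[[0, 0, 0], [0, 0, 0], [0, 0, 0]])

```text
time_s: 24.7
tcp_pos: [586.4, -111.0, 135.9]
eef_rot: [0.572, -3.081, -0.002]
contact_force: [-6.0, -4.9, 1.1]
finger_gap: 0.3
```

Request:
move_arm(dp=[[0.012, 0.004, 0], [0.02, 0.006, 0], [0.024, 0.007, 0], [0.024, 0.007, 0]], delta_rot=[[0, 0, 0], [0, 0, 0], [0, 0, 0], [0, 0, 0]])

```text
time_s: 25.1
tcp_pos: [587.1, -110.9, 135.9]
eef_rot: [0.572, -3.077, -0.002]
contact_force: [-10.5, -5.9, 1.8]
finger_gap: -0.0
```

Request:
move_arm(dp=[[0.017, 0.005, 0], [0.018, 0.005, 0], [0.018, 0.005, 0], [0.018, 0.005, 0], [0.018, 0.005, 0], [0.018, 0.005, 0], [0.018, 0.005, 0]], delta_rot=[[0, 0, 0], [0, 0, 0], [0, 0, 0], [0, 0, 0], [0, 0, 0], [0, 0, 0], [0, 0, 0]])

```text
time_s: 25.8
tcp_pos: [587.3, -110.9, 135.9]
eef_rot: [0.572, -3.073, -0.002]
contact_force: [-8.8, -6.2, 3.7]
finger_gap: -0.1
```

Request:
move_arm(dp=[[0.018, 0.005, 0], [0.022, 0.006, 0], [0.026, 0.007, 0], [0.026, 0.007, 0], [0.026, 0.007, 0], [0.026, 0.007, 0], [0.026, 0.007, 0], [0.026, 0.007, 0]], delta_rot=[[0, 0, 0], [0, 0, 0], [0, 0, 0], [0, 0, 0], [0, 0, 0], [0, 0, 0], [0, 0, 0], [0, 0, 0]])

```text
time_s: 26.6
tcp_pos: [587.8, -110.8, 135.9]
eef_rot: [0.572, -3.067, -0.003]
contact_force: [-10.0, -6.8, 2.6]
finger_gap: 0.2
```

Run:
```python
from sweep import *
plan(V,95,-1,[290],136,off=23)
```

```text
t 26.6 p [ 587.8 -110.8  135.9] F [-10.   -6.8   2.6] yaw 111.1 rad 97.4 lever~ -67.76
[[-0.046, -0.01, 0.001]]
[[0, 0, -0.013]]
```

Request:
move_arm(dp=[[-0.05, -0.015, 0], [-0.2, -0.07, 0], [-0.4, -0.15, 0.1], [-0.4, -0.15, 0.7], [-0.4, -0.15, 0.9]], delta_rot=[[0, 0, 0], [0, 0, 0], [0, 0, 0], [0, 0, 0], [0, 0, 0]])

```text
time_s: 27.1
tcp_pos: [557.4, -123.2, 212.8]
eef_rot: [0.572, -3.075, 0.002]
contact_force: [1.5, -0.5, 2.1]
finger_gap: -0.2
```

Request:
move_arm(dp=[[-0.5, -0.3, 0.3], [-1, -0.8, 0.5], [-1, -1, 0.5]], delta_rot=[[0, 0, 0], [0, 0, 0], [0, 0, 0]])

```text
time_s: 27.4
tcp_pos: [476.4, -204.2, 255.9]
eef_rot: [0.573, -3.08, 0.007]
contact_force: [-0.3, -0.7, -0.6]
finger_gap: -0.2
```

Request:
move_arm(dp=[[-0.5, -0.5, 0], [-1, -1, 0], [-1, -1, 0]], delta_rot=[[0, 0, 0], [0, 0, 0], [0, 0, 0]])

```text
time_s: 27.7
tcp_pos: [394.4, -286.3, 256.8]
eef_rot: [0.568, -3.083, 0.01]
contact_force: [0.4, 0.7, -0.4]
finger_gap: -0.1
```

Run:
```python
from sweep import *
s=manip.sense(); print(s['time_s'],s['tcp_pos'],s['contact_force'])
p,d=save('top','top9.png'); c=manip.camera_params('top')
cv2.imwrite('pics/c9t.png',cv2.resize(p[110:250,210:370,::-1],None,fx=4,fy=4,interpolation=2))
p2,d2=save('side','side9.png'); cv2.imwrite('pics/c9s.png',cv2.resize(p2[120:270,240:440,::-1],None,fx=4,fy=4,interpolation=2))
for t,z in [('supply_grip',69),('vent_grip',69)]:
    for n in ('top','side'):
        for q in manip.landmark_of(n,t)[:2]:
            w=at_height(manip.camera_params(n),q['at'],z); piv=S if t[0]=='s' else V
            print(t,n,round(q['confidence'],2),w.round(1),np.degrees(np.arctan2(*(w[:2]-piv)[::-1])).round(1))
```

```text
27.7 [ 394.44128941 -286.31757723  256.84022991] [ 0.37441742  0.68560717 -0.36873978]
supply_grip top 0.75 [658.2  93.8  69. ] 11.1
vent_grip top 0.6 [ 603.6 -101.5   69. ] -70.8
vent_grip side 0.56 [ 617.9 -107.9   69. ] -64.4
```

View pics/c9t.png

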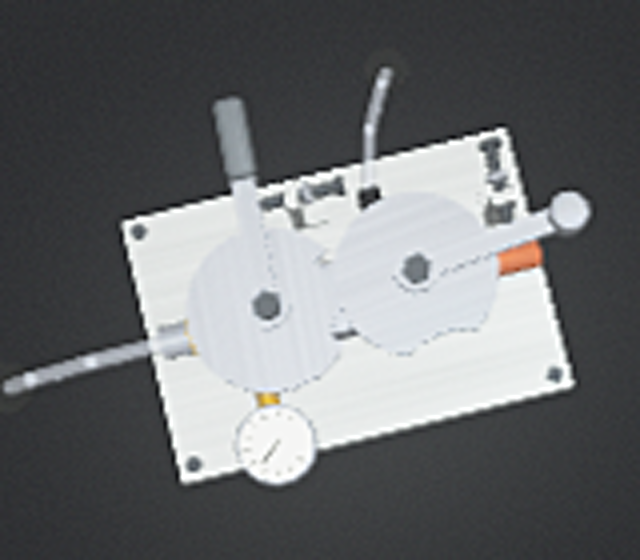

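View pics/c9s.png

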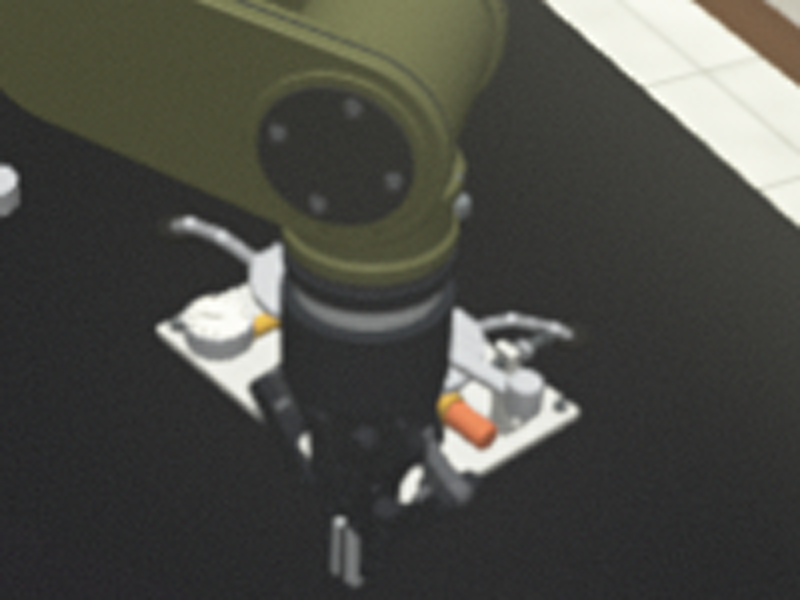

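Run:
```python
from sweep import *
c=manip.camera_params('top')
for t,z in [('big_weight',0),('small_weight',0),('spanner',0)]:
    print(t,[(round(q['confidence'],2),at_height(c,q['at'],z).round()) for q in manip.landmark_of('top',t)[:2]])
print(manip.sense()['contact_force'].round(1)); print(manip.job_done())
```

```text
big_weight [(0.71, array([ 477., -336.,    0.]))]
small_weight [(0.52, array([393., 336.,   0.]))]
spanner [(0.75, array([589., 368.,   0.]))]
[-0.1  0.7 -0.4]
the job is handed in; nothing more can be done
None
```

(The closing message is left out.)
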